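# Wind back the pearl hopper and present the dish

## Robot

A 7-joint arm with a two-finger parallel gripper is mounted at the origin on the work surface. World frame = base frame: x ahead of the robot, y to its left, z up, the work surface at z = 0. Lengths are in mm, angles in degrees, forces in N, time in s.
With the tool pointing down it reaches from about 425 to 875 mm from the base axis. Payload 4.7 kg.
Tool frame: the origin (TCP) lies midway between the tips of the shut fingers; the grasp point (between the pads) lies 19 mm behind it; z points along the fingers, y is the direction in which the jaws open and shut (so a half turn about z gives the same grasp; the last joint's range is limited). The gripper opens to 85 mm and grips with 20 to 120 N. Pads are 22 mm wide; open, the fingers measure 114 mm over their backs; the gripper's body (76 mm by 85 mm) begins 54 mm behind the grasp point. The pads swing forward as they close: fully open they stand 13 mm farther back than shut.
Start: joints at [71.396, 18.392, -4.016, 83.108, 1.295, 78.541, -3.26], TCP at [216.012, -613.079, 211.349] pointing down, gripper open.
Joint ranges: [-163.93, 163.93], [-17.29, 119.83], [-79.2, 71.16], [3.27, 140.29], [-89.18, 269.18], [5.43, 117.66], [-154.24, 154.24]. Speed limits (degrees/s): [147.25, 147.25, 180, 180, 180, 180, 180].

## Interface

Orientations are given as [roll, pitch, yaw] about the fixed x, y, z axes, in that order (R = Rz(yaw) Ry(pitch) Rx(roll)).
In Python, from station import telemetry, imaging, bot gives the robot as it stands. The module is installed in compiled form; this text tells all that it offers.
- The arm moves only by the tool arm_command, never from a script. Its argument "steps" is a list of rows, each a list of 6 numbers: the shift along the tool's x, y, z in m, then the turn, a rotation vector about the tool's x, y, z in degrees. In form: [[tx, ty, tz, wx, wy, wz], ...]. A call has 1 to 12 rows; each row is the pose to reach, as a shift and turn from the pose commanded when the call began, along the tool's axes at that moment; what a row does not reach only later rows make up. A row lasts 1/10 s, in which the tool goes at most 50 mm and 8.59 degrees, less where a joint would pass 70% of its speed; a pose out of reach is approached as far as the arm can. A call with a gripper value outside its range is refused whole. "claw" is the opening in per cent of the stroke, from 0 (shut) to 100 (fully open), set as the call begins (left out, the last holds). The fingers move at their own pace and stop on an object; the grip force is fixed at half the most. Time passes only in rows, so rows that repeat a pose let the fingers close. It gives the time, the measured TCP pose, the force and the opening at its end, in the units of the state.
- telemetry.state(): the state, without advancing time (a new reading comes with each control period).
- imaging.read_camera(name): name is "scene" or "top" or "wrist"; returns a dict with "frame" (420x560x3 uint8, red, green, blue), "mtx" (3x3 intrinsics, pixels), "rvec" (rotation vector, rad) and "tvec" (3), from world to camera coordinates, as OpenCV has them. Camera axes: x right, y down, z forward; pixel columns grow to the right and rows downward; lengths in mm; the calibration is good to about 2 mm. A picture is of the moment at which its call begins. There is no depth.
- bot.job_done(): hands the job in, once; it reports no verdict.
The state is a dict: "clock": time; "joints": joint angles; "joint_vel": joint speeds; "joint_torque": joint torques, N m; "position": TCP position; "tcp_rot": TCP orientation; "contact_force": force on the tool from outside, world axes, zero at the start; "moment": the same for the moment, N m; "grip_width": opening from 0.0 (shut) to 1.0 (fully open).
Only numpy, scipy, OpenCV 4.12 (cv2) and the standard library are available. Lean on these libraries where they do the work, as an engineer would, in place of code of your own. Each camera call takes 0.05 s, during which the arm holds its last target.

## Task

Wind the handwheel (it has a crank knob) clockwise until the hopper head comes up against its end stop, without pushing on the head itself. Then take the dish by its handle and hold it level about a hand's breadth (80 mm) straight above its seat, turned a quarter turn either way so that the handle lies square across the rail, with the pearl staying in the middle of the dish all along and the cakes and other things around left where they are. Finish still holding the dish there, ready to be handed over; do not set it down.

Things in the scene. Friction and masses are not known exactly. Their poses are not given: they have to be found in the camera images.
- machine: pearl-setting machine, fixed: a white bed 200 x 500 mm and 20 mm thick; origin at table height under the middle of the dish seat; its y axis runs along the rail towards the end stop, its z is up. The wheel is at y = -200 mm; the 30 mm wide rail, top 50 mm above the table, runs along y at x = +92 mm. All else of it is lower than 80 mm.
- seat (a point): centre of the top of the dish seat, a flat steel disc 90 mm across and 6 mm high, 26 mm above the table
- head: hopper head on the rail, overhanging the seat: 70 mm wide along the rail, underside 129 mm, top 241 mm above the table, reaching 33 mm past the seat's centre away from the rail. Origin at table height below the nozzle: its y in the machine's frame is 0 over the seat, 0.14 m with its saddle against the end stop (hard limit). The handwheel moves it; it stays where left.
- wheel (a joint): angle of the handwheel, rad, grows clockwise as seen from above; the head moves 12 mm towards the end stop per rad (75 mm a turn), so the head is at the stop at 11.67 rad, whatever the start. Takes about 2 N at the crank knob.
- wheel_axis (a point): a point on the upright axis of the handwheel, at the height of the middle of the crank knob (83 mm above the table). The wheel is a level steel wheel 132 mm across, its top 57 mm above the table
- crank_center (a point): middle of the crank knob: an upright black cylinder 22 mm in diameter, 49 mm tall (top 107 mm above the table), 50 mm from the wheel axis; it revolves freely on its pin, so it can be gripped and led round the circle without turning the hand
- dish_grip (a point): middle of the dish's handle bar (12 x 12 mm, 125 mm long), 84 mm above the dish's underside, over its centre; x along the bar, z up. Steel dish 120 mm across, rim 24 mm high, floor falling 9 degrees to the middle, about 0.25 kg; a post at each end of the bar, 64 mm clear below it at the dish's edge. At the start the bar lies along the rail within 3 degrees.
- ball_center (a point): centre of the loose sugar pearl, a hard white ball 28 mm in diameter, 20 g, that lies in the middle of the dish (centre 20 mm above the dish's underside)
- cupcake_a: a chocolate cupcake in a paper case, 64 mm wide, 55 mm tall, in front of the machine; origin under its middle
- cupcake_b: a sponge cupcake in a paper case, 64 mm wide, 55 mm tall, in front of the machine; origin under its middle
- cupcake_c: an iced cupcake in a paper case, 64 mm wide, 55 mm tall, behind the machine; origin under its middle
- ring_cake: a fluted ring cake, 125 mm wide, 60 mm tall; origin under its middle
- sprinkle_jar: a closed jar, 56 mm wide, 85 mm tall; origin under its middle
- palette_knife: a palette knife lying flat left of the machine; origin under its middle
- paper_cup: an empty paper cup, 68 mm wide, 60 mm tall; origin under its middle

How it is judged:
By the outcome, as a careful person would: the job done as asked, in the order asked, and still so for the second after the job is handed in, while the arm keeps its last pose, push and grip.
It also fails if it takes over 72 s, if anything falls off the work surface, if the arm or the gripper's body presses on something with over 40 N, if the wrist force passes 120 N, or if a joint passes its speed limit or range.

## Working session

There is one attempt and no reset: what is moved stays moved. The work goes in short steps, Python scripts to look and compute and a tool call to move; the robot and the scene stay as the last step left them, time stands still between calls to the robot, and variables do not carry over. Pictures are saved under pics/ and viewed, and the job is handed in when it is done.

Besides the shell and the picture viewer there is one more tool, called after ">>>" as name([rows], argument=value, ...), one row to a line, values as JSON. arm_command: Moves the arm, as the interface text tells. Its arguments: {"type":"object","properties":{"steps":{"type":"array","items":{"type":"array","items":{"type":"number"}}},"claw":{"type":"number"}},"required":["steps"]}

```bash
mkdir -p pics; python3 - <<'E'
from station import telemetry, imaging
import cv2,pickle
print(telemetry.state())
d={}
for n in("scene","top","wrist"):
    r=imaging.read_camera(n);d[n]=r
    cv2.imwrite(f"pics/{n}0.png",r["frame"][:,:,::-1])
    print(n,r["mtx"].round(1).tolist(),r["rvec"],r["tvec"])
pickle.dump(d,open("c0.pkl","wb"))
E
```

```text
{'clock': 0.0, 'joints': array([71.39757842, 18.43858706, -4.01658022, 83.17720398,  1.29553232,
       78.54163776, -3.25763737]), 'joint_vel': array([ 0.11884296, -0.0057086 , -0.03310994,  0.02399169, -0.04319359,
       -0.03665028, -0.03779578]), 'joint_torque': array([-2.07463918e-04, -4.93580282e+01, -3.82143063e-01, -3.14326251e+01,
        1.28997245e-02,  1.13611721e-02, -2.48474879e-05]), 'position': array([ 215.77261861, -612.50423766,  210.2088882 ]), 'tcp_rot': array([-1.79887854e+02,  6.12315999e-03,  1.94156923e+01]), 'contact_force': array([-0.67150072,  0.82865226, -0.53275184]), 'moment': array([-0.0393282 , -0.03732305, -0.02956411]), 'grip_width': 0.9994953512471235}
scene [[468.3, 0.0, 277.5], [0.0, 468.3, 209.7], [0.0, 0.0, 1.0]] [ 2.4022669   0.70181229 -0.21853085] [-450.87203232 -165.72011683 1408.58305956]
top [[507.3, 0.0, 277.4], [0.0, 507.3, 208.5], [0.0, 0.0, 1.0]] [ 2.15201914 -2.10913978  0.19380591] [  23.4963476   526.43539283 1355.70057821]
wrist [[359.3, 0.0, 285.3], [0.0, 359.3, 208.7], [0.0, 0.0, 1.0]] [-2.36864047  1.67479     0.24111295] [-649.02323036  -37.50635705  380.13930231]
```

View pics/scene0.png

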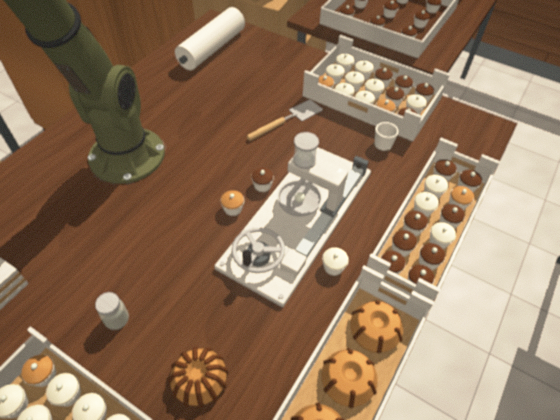

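View pics/top0.png

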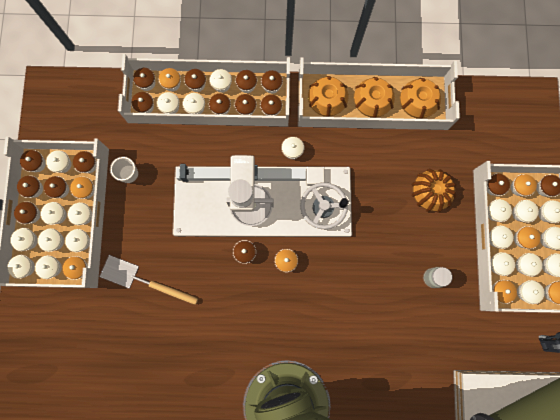

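View pics/wrist0.png

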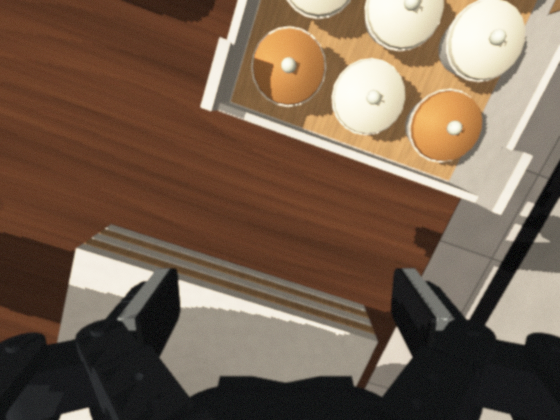

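The scene shows the bed with the wheel near (258,250) and the head at (320,170). In the top view the bed spans (173–352, 167–237), with the wheel at (325,206) and the head at (242,180). I'll zoom in on the top view and measure.

```bash
cat > h.py <<'E'
import numpy as np,cv2
from scipy.spatial.transform import Rotation as Ro
def proj(c,P):
    return cv2.projectPoints(np.array(P,float).reshape(-1,1,3),c["rvec"],c["tvec"],c["mtx"],None)[0].reshape(-1,2)
def ray(c,uv,z):
    R=cv2.Rodrigues(np.array(c["rvec"]))[0];o=-R.T@np.array(c["tvec"]).reshape(3)
    d=R.T@np.linalg.inv(c["mtx"])@np.array([uv[0],uv[1],1.]);return o+d*(z-o[2])/d[2]
def zoom(c,u0,u1,v0,v1,s,name):
    f=c["frame"][v0:v1,u0:u1,::-1]
    cv2.imwrite(name,cv2.resize(f,None,fx=s,fy=s,interpolation=cv2.INTER_CUBIC))
E
python3 - <<'E'
import pickle
from h import *
d=pickle.load(open("c0.pkl","rb"))
zoom(d["top"],165,365,145,275,4,"pics/topz.png")
zoom(d["scene"],210,380,125,305,3.3,"pics/scz.png")
t=d["top"]
for uv in [(173,167),(352,167),(352,237),(173,237)]: print(ray(t,uv,20).round(1))
E
```

```text
[644.9 334.3  20. ]
[ 655.7 -177.2   20. ]
[ 454.2 -175.9   20. ]
[444.  323.1  20. ]
```

View pics/topz.png

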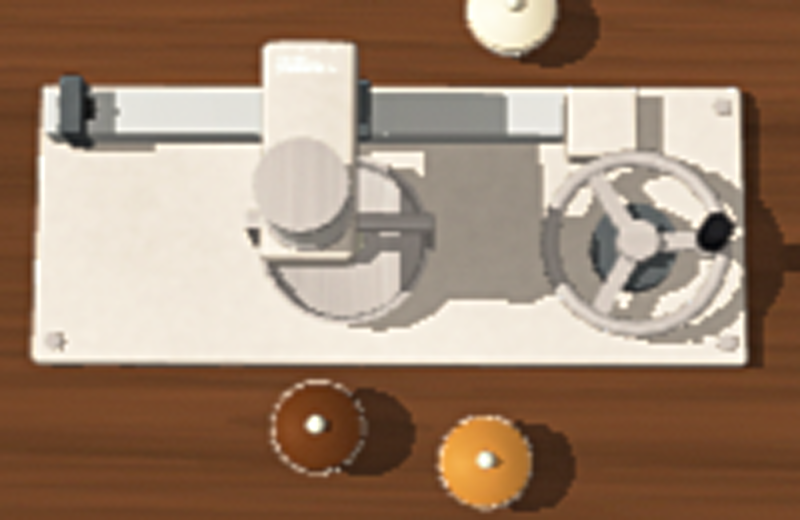

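View pics/scz.png

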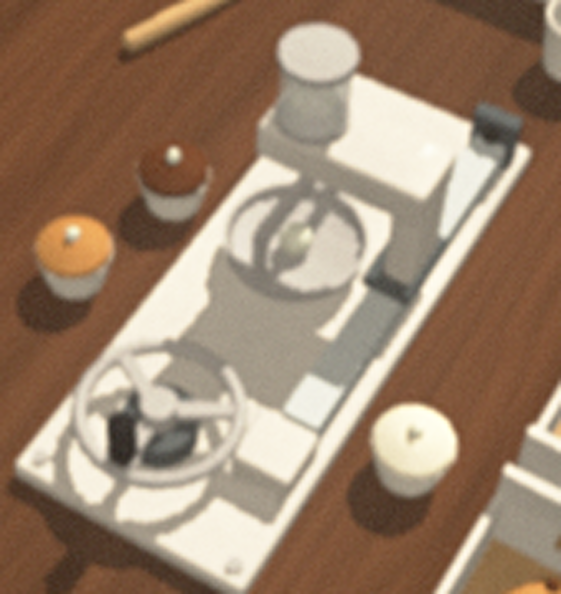

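```bash
python3 - <<'E'
import pickle
from h import *
d=pickle.load(open("c0.pkl","rb"));t=d["top"]
R=cv2.Rodrigues(t["rvec"])[0];print("cam",(-R.T@t["tvec"]).round(0))
def pt(x,y,z): return ray(t,(165+(x+.5)/4-.5,145+(y+.5)/4-.5),z)
for n,p,z in [("TL",(41,87),20),("TR",(742,88),20),("BR",(747,362),20),("BL",(34,359),20),
 ("boltBL",(57,341),23),("boltTR",(723,107),23),("boltBR",(730,343),23),
 ("hub",(638,240),60),("rimC",(640.5,243.5),54),("knobtop",(717,228),107),("knobmid",(714,233),83),
 ("railtopL",(115,93),50),("railtopR",(562,93),50),("railbotL",(118,133),50),("railbotR",(560,137),50),
 ("headTL",(264,43),241),("headTR",(355,43),241),("hopper",(301,186),300),
 ("dishL",(262,250),50),("dishR",(434,240),50),("dishbot",(345,320),50)]:
    print(n,pt(*p,z).round(1))
E
```

```text
cam [ 279.   38. 1427.]
TL [646.8 329.1  20. ]
TR [ 656.7 -171.9   20. ]
BR [ 459.4 -174.2   20. ]
BL [451.4 323.2  20. ]
boltBL [464.  307.3  23. ]
boltTR [ 641.7 -157.8   23. ]
boltBR [ 472.1 -162.    23. ]
hub [537.  -93.9  60. ]
rimC [535.7 -96.2  54. ]
knobtop [ 537.3 -141.8  107. ]
knobmid [ 538.5 -143.    83. ]
railtopL [635.8 271.   50. ]
railtopR [642.4 -41.3  50. ]
railbotL [607.1 267.5  50. ]
railbotR [610.8 -40.3  50. ]
headTL [619.3 150.2 241. ]
headTR [620.5  95.2 241. ]
hopper [518.8 120.6 300. ]
dishL [526.5 164.4  50. ]
dishR [535.9  46.   50. ]
dishbot [478.9 105.8  50. ]
```

```bash
cat >> h.py <<'E'
def cur():
    from station import telemetry
    s=telemetry.state();return s
def delta(pos,yaw,s=None,p0=None,r0=None):
    s=s or cur()
    p0=s["position"] if p0 is None else p0; r0=s["tcp_rot"] if r0 is None else r0
    R0=Ro.from_euler("xyz",r0,degrees=True);R1=Ro.from_euler("xyz",[180,0,yaw],degrees=True)
    return R0.inv().apply(np.array(pos)-p0)/1000,(R0.inv()*R1).as_rotvec(degrees=True)
E
python3 - <<'E'
import pickle
from h import *
d=pickle.load(open("c0.pkl","rb"));w=d["wrist"];s=cur()
R=cv2.Rodrigues(w["rvec"])[0];c=-R.T@w["tvec"];Rt=Ro.from_euler("xyz",s["tcp_rot"],degrees=True)
print("cam in tool",Rt.inv().apply(c-s["position"]).round(1),"axis",Rt.inv().apply(R[2]).round(3),"camx",Rt.inv().apply(R[0]).round(2))
for T in[(470,-120,260)]: print(delta(T,0,s))
E
```

```text
cam in tool [  71.1   -0.3 -164. ] axis [-0.28  0.    0.96] camx [0. 1. 0.]
(array([ 0.40344402, -0.38023904, -0.04897885]), array([-8.19200076e-02,  1.79358395e-02,  1.94136950e+01]))
```

>>> arm_command([
  [0.02,-0.015,-0.03,0,0,1],
  [0.06,-0.047,-0.05,0,0,3],
  [0.1,-0.078,-0.069,0,0,5],
  [0.14,-0.11,-0.069,0,0,7],
  [0.18,-0.141,-0.069,0,0,9],
  [0.22,-0.172,-0.069,0,0,11],
  [0.26,-0.204,-0.069,0,0,13],
  [0.3,-0.235,-0.069,0,0,15],
  [0.34,-0.266,-0.069,0,0,17],
  [0.38,-0.297,-0.069,0,0,18],
  [0.42,-0.329,-0.069,0,0,19],
  [0.46,-0.36,-0.069,0,0,19.4],
])

```text
clock: 1.35
position: [522.2, -132.2, 280.3]
tcp_rot: [180.0, -0.0, -0.0]
contact_force: [1.7, 0.0, -0.3]
grip_width: 1.0
```

```bash
python3 - <<'E'
import pickle
from h import *
from station import imaging
w=imaging.read_camera("wrist");pickle.dump(w,open("c1.pkl","wb"))
cv2.imwrite("pics/w1.png",w["frame"][:,:,::-1]);s=cur();print(s["clock"],s["position"],s["tcp_rot"],s["contact_force"])
E
```

```text
1.4 [ 526.38829623 -121.53706745  280.34684014] [-179.65190825   -0.2134338     0.6806401 ] [1.52135114 7.2913292  2.24446782]
```

View pics/w1.png

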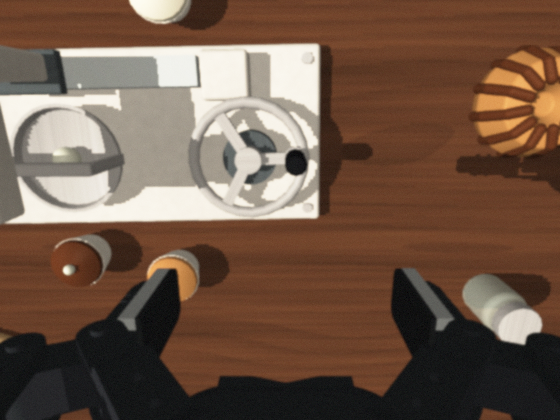

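The wheel is at (247,158), the black knob at (296,161) and the dish with its bar at about (68,160). The arm was still settling, so I'll take another picture and measure from that.

```bash
python3 - <<'E'
import pickle
from h import *
from station import imaging
for i in range(3): w=imaging.read_camera("wrist")
pickle.dump(w,open("c1.pkl","wb"))
s=cur();print(s["clock"],s["position"],s["tcp_rot"])
zoom(w,0,340,30,240,2.3,"pics/w1z.png")
f=w["frame"].astype(int)
m=((f.max(2)<45)).astype(np.uint8);m[:,:260]=0;m[:,330:]=0;m[:130]=0;m[200:]=0
n,l,st,ce=cv2.connectedComponentsWithStats(m)
for i in range(1,n):
    if st[i,4]>30: print(st[i],ce[i],"z83",ray(w,ce[i],83).round(1))
E
```

```text
1.55 [ 521.94044055 -132.47181496  279.96913384] [-1.79995213e+02  4.02672092e-02  2.23755886e-01]
[290 151  20  24 385] [299.08051948 162.9974026 ] z83 [ 536.8 -142.8   83. ]
```

View pics/w1z.png

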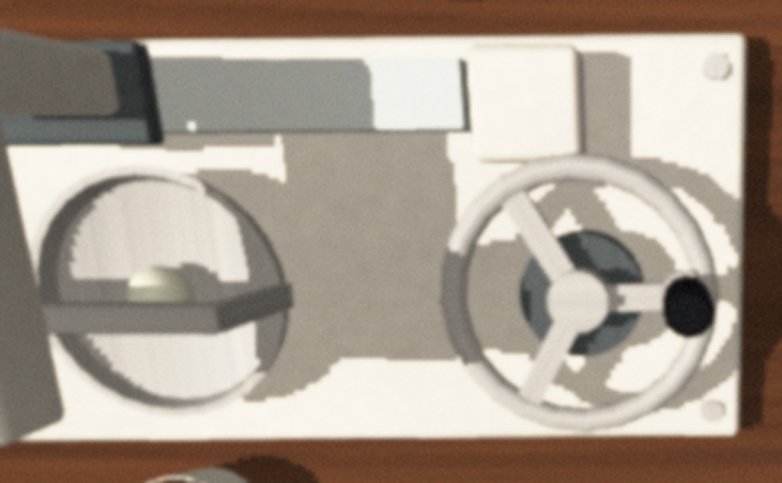

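```bash
python3 - <<'E'
import pickle
from h import *
w=pickle.load(open("c1.pkl","rb"))
pt=lambda x,y,z: ray(w,((x+.5)/2.3-.5,(y+.5)/2.3-.5+30),z).round(1)
for n,p,z in[("rimC",(580,293),54),("rimL",(443,293),54),("rimR",(718,293),54),("hub",(577,299),60),("bedTR",(742,36),20),("bedBR",(737,434),20),
 ("dishT",(165,170),50),("dishB",(165,408),50),("dishL",(42,288),50),("dishR",(290,288),50),("railT",(300,58),50),("railB",(300,131),50),("barR",(291,290),116),("barRb",(218,322),110),
 ("boltT",(717,67),22),("boltB",(712,410),22),("rail end",(467,95),50)]: print(n,pt(*p,z))
E
```

```text
rimC [538.2 -92.5  54. ]
rimL [537.5 -27.8  54. ]
rimR [ 538.8 -157.7   54. ]
hub [536.2 -91.6  60. ]
bedTR [ 655.4 -167.9   20. ]
bedBR [ 458.1 -172.7   20. ]
dishT [592.1  97.1  50. ]
dishB [478.5 115.   50. ]
dishL [537.5 164.3  50. ]
dishR [538.6  46.   50. ]
railT [640.3  29.9  50. ]
railB [609.7  33.3  50. ]
barR [547.1  16.4 116. ]
barRb [532.9  50.4 110. ]
boltT [ 641.5 -156.3   22. ]
boltB [ 472.  -158.7   22. ]
rail end [625.6 -43.1  50. ]
```

>>> arm_command([
  [0.005,0.003,0.03,0,0,0],
  [0.015,0.0105,0.07,0,0,0.2],
  [0.015,0.0105,0.11,0,0,0.2],
  [0.015,0.0105,0.145,0,0,0.2],
  [0.015,0.0105,0.17,0,0,0.2],
  [0.015,0.0105,0.19,0,0,0.2],
  [0.015,0.0105,0.204,0,0,0.2],
  [0.015,0.0105,0.204,0,0,0.2],
])

```text
clock: 2.35
position: [534.5, -145.6, 74.3]
tcp_rot: [-180.0, 0.2, -0.3]
contact_force: [0.2, -0.0, 0.3]
grip_width: 0.996
```

```bash
python3 - <<'E'
from h import *
from station import imaging
w=imaging.read_camera("wrist")
cv2.imwrite("pics/w2.png",w["frame"][:,:,::-1]);s=cur();print(s["clock"],s["position"],s["tcp_rot"],s["contact_force"])
E
```

```text
2.4 [ 535.8084861  -145.52653206   75.78148687] [-1.79997224e+02  8.95408695e-02 -2.79596575e-01] [-0.23815747  0.04300238 -0.20711928]
```

View pics/w2.png

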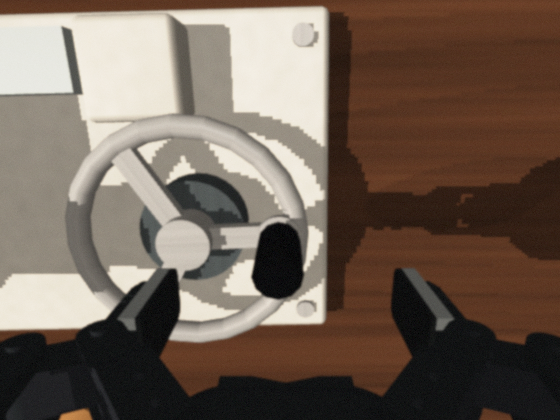

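The knob at (277,260) sits between the pads, slightly left of centre. I'll correct by about 2 mm and close.

>>> arm_command([
  [0.001,-0.0025,0,0,0,0],
  [0.001,-0.0025,0,0,0,0],
  [0.001,-0.0025,0,0,0,0],
  [0.001,-0.0025,0,0,0,0],
  [0.001,-0.0025,0,0,0,0],
  [0.001,-0.0025,0,0,0,0],
  [0.001,-0.0025,0,0,0,0],
  [0.001,-0.0025,0,0,0,0],
], claw=0)

```text
clock: 3.2
position: [538.2, -142.3, 77.1]
tcp_rot: [180.0, -0.1, -0.2]
contact_force: [-1.2, 0.1, 5.4]
grip_width: 0.212
```

```bash
python3 - <<'E'
from h import *
import time
s=cur();print(s["clock"],s["position"],s["tcp_rot"],s["contact_force"],s["grip_width"])
# rows: circle about axis, 12 steps of 12deg, from angle phi0 (deg, world) clockwise
E
```

```text
3.2 [ 538.19831544 -142.27569929   77.13531752] [ 1.79956345e+02 -6.35514820e-02 -1.91607201e-01] [-1.20574325  0.06775286  5.4154345 ] 0.2122947589016417
```

>>> arm_command([
  [-0.0087,-0.0008,0,0,0,0],
  [-0.0171,-0.003,0,0,0,0],
  [-0.025,-0.0067,0,0,0,0],
  [-0.0321,-0.0117,0,0,0,0],
  [-0.0383,-0.0179,0,0,0,0],
  [-0.0433,-0.025,0,0,0,0],
  [-0.047,-0.0329,0,0,0,0],
  [-0.0492,-0.0413,0,0,0,0],
  [-0.05,-0.05,0,0,0,0],
])

```text
clock: 4.1
position: [485.9, -92.9, 77.0]
tcp_rot: [179.9, 0.2, -0.3]
contact_force: [-3.8, -1.9, 10.4]
grip_width: 0.214
```

```bash
python3 - <<'E'
from h import *
from station import imaging
w=imaging.read_camera("top")
zoom(w,165,365,145,275,4,"pics/t3.png");s=cur();print(s["clock"],s["position"],s["tcp_rot"],s["contact_force"],s["moment"],s["grip_width"])
E
```

```text
4.15 [485.98003112 -90.51787425  77.00183099] [ 1.79970338e+02  1.53334776e-01 -1.49700715e-01] [-5.4414072   1.46442507 11.99535562] [-0.06235405  1.0533642   0.02177773] 0.21102806390198622
```

View pics/t3.png

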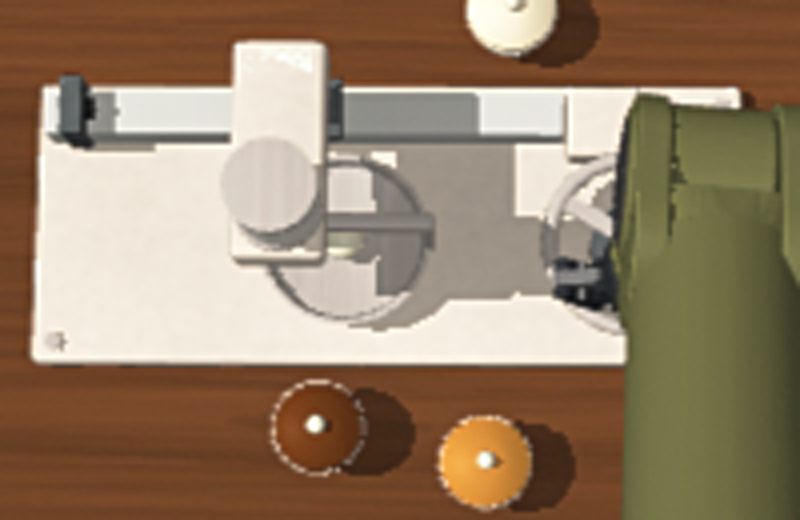

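>>> arm_command([
  [0.0017,-0.0129,0,0,0,0],
  [0.0067,-0.025,0,0,0,0],
  [0.0146,-0.0354,0,0,0,0],
  [0.025,-0.0433,0,0,0,0],
  [0.0371,-0.0483,0,0,0,0],
  [0.05,-0.05,0,0,0,0],
  [0.0629,-0.0483,0,0,0,0],
  [0.075,-0.0433,0,0,0,0],
  [0.0854,-0.0354,0,0,0,0],
  [0.0933,-0.025,0,0,0,0],
  [0.0983,-0.0129,0,0,0,0],
  [0.1,0,0,0,0,0],
])

```text
clock: 5.35
position: [586.1, -92.0, 77.0]
tcp_rot: [-180.0, 0.2, -0.2]
contact_force: [-6.8, 2.3, 11.9]
grip_width: 0.212
```

```bash
python3 - <<'E'
from h import *
from station import imaging
w=imaging.read_camera("top")
zoom(w,165,365,145,275,4,"pics/t4.png");s=cur();print(s["clock"],s["position"],s["tcp_rot"],s["contact_force"],s["moment"],s["grip_width"],s["joints"])
E
```

```text
5.4 [585.91543468 -95.32636086  77.01804155] [179.90002527   0.22748664  -0.34604254] [-5.95059314 -1.39276494 12.18533094] [0.09570249 1.1890816  0.07309613] 0.21439591615246179 [ 31.86370865  20.26460962 -30.20823185  99.3265944   11.33805528
  63.65447257 -92.24867663]
```

View pics/t4.png

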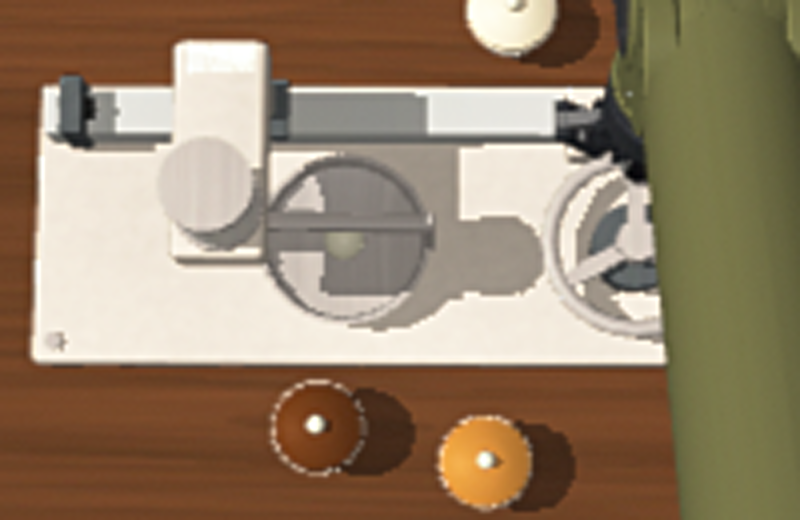

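>>> arm_command([
  [-0.0017,0.0129,0,0,0,0],
  [-0.0067,0.025,0,0,0,0],
  [-0.0146,0.0354,0,0,0,0],
  [-0.025,0.0433,0,0,0,0],
  [-0.0371,0.0483,0,0,0,0],
  [-0.05,0.05,0,0,0,0],
  [-0.0629,0.0483,0,0,0,0],
  [-0.075,0.0433,0,0,0,0],
  [-0.0854,0.0354,0,0,0,0],
  [-0.0933,0.025,0,0,0,0],
  [-0.0983,0.0129,0,0,0,0],
  [-0.1,0,0,0,0,0],
])

```text
clock: 6.6
position: [485.9, -93.0, 77.0]
tcp_rot: [179.9, 0.1, -0.3]
contact_force: [-2.6, -2.0, 9.4]
grip_width: 0.216
```

```bash
python3 - <<'E'
from h import *
from station import imaging
w=imaging.read_camera("top")
zoom(w,165,365,145,275,4,"pics/t5.png");s=cur();print(s["clock"],s["position"],s["tcp_rot"],s["contact_force"],s["moment"],s["grip_width"])
E
```

```text
6.65 [486.02139993 -89.59192447  77.0251938 ] [ 1.79987473e+02  1.20658240e-01 -1.18477459e-01] [-4.88572542  2.22430779 10.16767476] [0.0691731  1.02007771 0.00668669] 0.21004256475642477
```

View pics/t5.png

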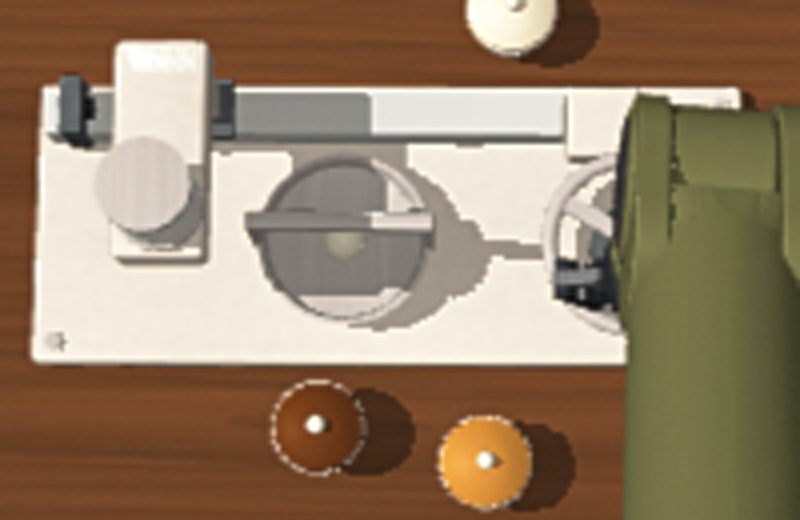

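>>> arm_command([
  [0.0017,-0.0129,0,0,0,0],
  [0.0067,-0.025,0,0,0,0],
  [0.0146,-0.0354,0,0,0,0],
  [0.025,-0.0433,0,0,0,0],
  [0.0329,-0.047,0,0,0,0],
  [0.0413,-0.0492,0,0,0,0],
  [0.05,-0.05,0,0,0,0],
  [0.05,-0.05,0,0,0,0],
])

```text
clock: 7.45
position: [539.0, -42.3, 77.1]
tcp_rot: [180.0, -0.1, -0.2]
contact_force: [1.3, -1.7, 5.4]
grip_width: 0.213
```

```bash
python3 - <<'E'
from h import *
from station import imaging
w=imaging.read_camera("top")
zoom(w,165,365,145,275,4,"pics/t6.png");s=cur();print(s["clock"],s["position"],s["tcp_rot"],s["contact_force"],s["moment"],s["grip_width"])
E
```

```text
7.5 [538.8063416  -42.36357436  77.10549966] [ 1.79957537e+02 -1.12938646e-01 -1.90454676e-01] [ 1.8305727  -0.87840459  5.13569457] [-0.25628955 -0.23188489  0.02650669] 0.2111764094979205
```

View pics/t6.png

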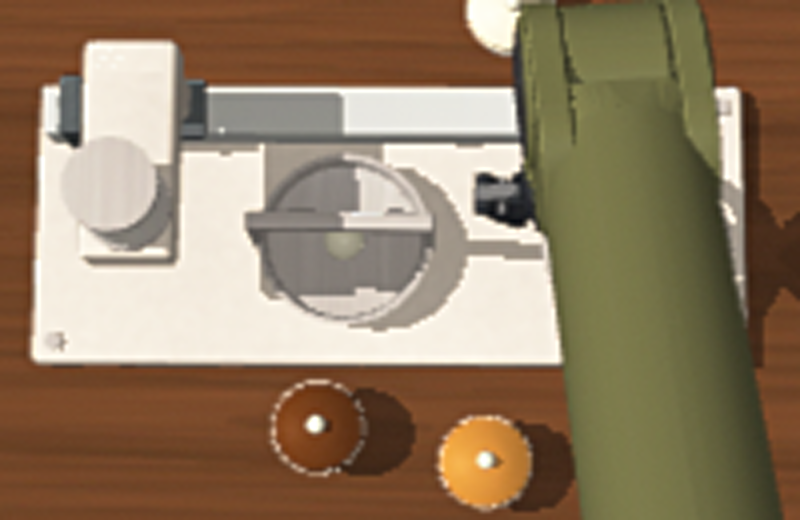

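>>> arm_command([
  [0.0044,0.0002,0,0,0,0],
  [0.0087,0.0008,0,0,0,0],
  [0.0129,0.0017,0,0,0,0],
  [0.0129,0.0017,0,0,0,0],
])

```text
clock: 7.9
position: [551.0, -44.6, 77.1]
tcp_rot: [179.9, -0.0, -0.2]
contact_force: [-0.5, -2.3, 6.8]
grip_width: 0.208
```

>>> arm_command([
  [0.0042,0.0013,0,0,0,0],
  [0.0082,0.003,0,0,0,0],
  [0.0082,0.003,0,0,0,0],
])

```text
clock: 8.2
position: [559.0, -47.9, 77.1]
tcp_rot: [179.9, -0.0, -0.2]
contact_force: [-0.1, -1.7, 6.7]
grip_width: 0.211
```

```bash
python3 - <<'E'
from h import *
from station import imaging
w=imaging.read_camera("top");w2=imaging.read_camera("scene")
zoom(w,165,265,145,220,8,"pics/t7.png");zoom(w2,270,400,120,230,5,"pics/s7.png")
E
```

```text
(no output)
```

View pics/t7.png

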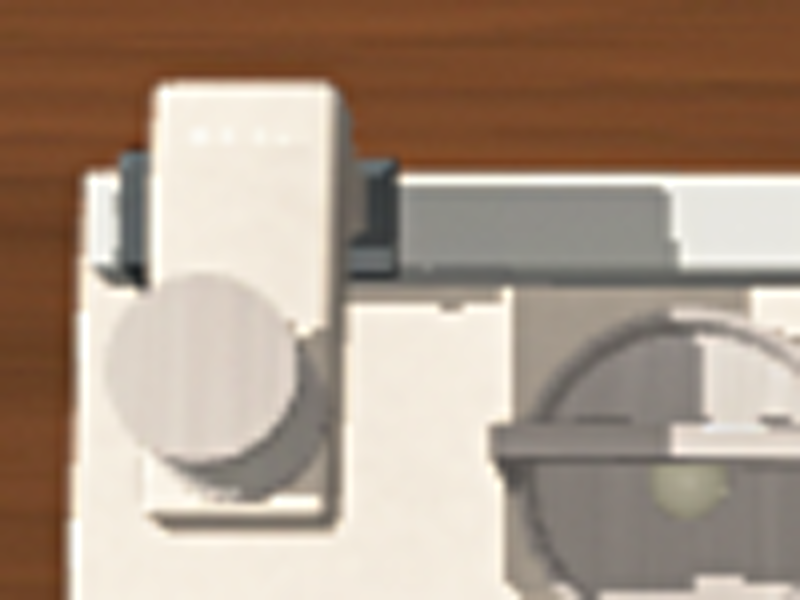

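View pics/s7.png

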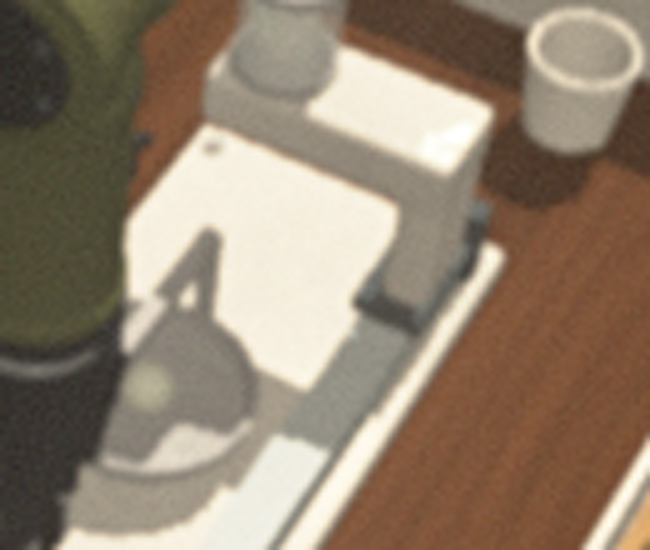

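>>> arm_command([
  [0.0039,0.002,0,0,0,0],
  [0.0076,0.0043,0,0,0,0],
  [0.0076,0.0043,0,0,0,0],
])

```text
clock: 8.6
position: [566.2, -52.5, 77.1]
tcp_rot: [179.9, 0.0, -0.2]
contact_force: [-0.8, -1.8, 7.3]
grip_width: 0.214
```

>>> arm_command([
  [0.0034,0.0027,0,0,0,0],
  [0.0067,0.0056,0,0,0,0],
  [0.0067,0.0056,0,0,0,0],
])

```text
clock: 8.9
position: [567.1, -53.0, 76.9]
tcp_rot: [-179.8, 0.8, -0.1]
contact_force: [-17.8, 5.9, 20.8]
grip_width: 0.212
```

Resistance of 18 N against the wind at about 577° total means the stop has been reached, which fits the expected travel of about 120 mm. I'll confirm by picture.

```bash
python3 - <<'E'
from h import *
from station import imaging
w=imaging.read_camera("top")
zoom(w,165,265,145,220,8,"pics/t8.png")
E
```

```text
(no output)
```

View pics/t8.png

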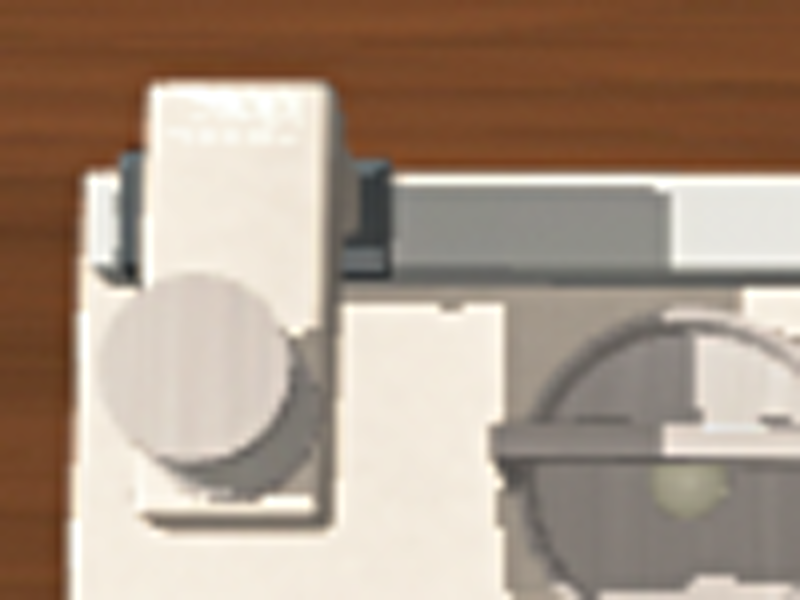

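>>> arm_command([
  [-0.002,-0.001,0,0,0,0],
  [-0.0045,-0.003,0,0,0,0],
  [-0.0045,-0.003,0,0,0,0],
])

```text
clock: 9.25
position: [566.5, -52.7, 77.0]
tcp_rot: [180.0, 0.2, -0.1]
contact_force: [-5.4, 1.5, 11.8]
grip_width: 0.216
```

>>> arm_command([
  [0,0,0,0,0,0],
  [0,0,0,0,0,0],
  [0,0,0,0,0,0],
  [0,0,0,0,0,0],
  [0,0,0,0,0,0],
  [0,0,0,0,0,0],
], claw=100)

```text
clock: 9.85
position: [568.8, -53.7, 76.1]
tcp_rot: [-180.0, 0.0, -0.2]
contact_force: [-0.9, 0.1, 0.3]
grip_width: 0.999
```

```bash
python3 - <<'E'
from h import *
from station import imaging
w=imaging.read_camera("wrist")
cv2.imwrite("pics/w9.png",w["frame"][:,:,::-1]);s=cur();print(s["clock"],s["position"],s["tcp_rot"],s["contact_force"])
E
```

```text
9.9 [568.82722798 -53.67418329  76.15541275] [-1.79996234e+02  1.02409749e-02 -1.89504864e-01] [-0.38470229  0.15347211 -0.24864199]
```

View pics/w9.png

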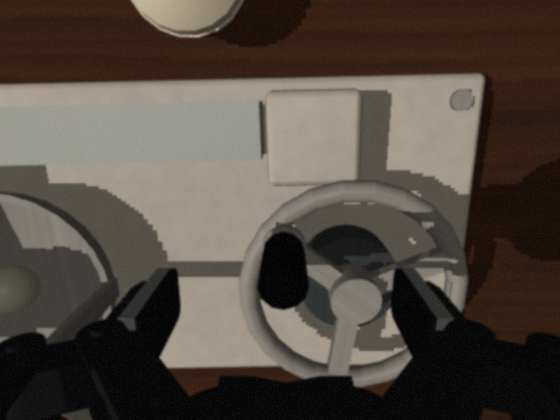

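Released cleanly. I'll rise and go above the dish with a quarter turn.

>>> arm_command([
  [0,0,-0.02,0,0,0],
  [0,0,-0.06,0,0,0],
  [0,0,-0.1,0,0,0],
  [0,0,-0.14,0,0,0],
  [-0.003,-0.015,-0.174,0,0,-8],
  [-0.008,-0.035,-0.174,0,0,-16],
  [-0.013,-0.055,-0.174,0,0,-24],
  [-0.018,-0.08,-0.174,0,0,-32],
  [-0.023,-0.1,-0.174,0,0,-40],
  [-0.028,-0.125,-0.174,0,0,-48],
  [-0.033,-0.145,-0.174,0,0,-56],
  [-0.036,-0.16,-0.174,0,0,-64],
])

```text
clock: 11.1
position: [532.8, 108.3, 250.4]
tcp_rot: [180.0, -0.0, 64.2]
contact_force: [0.5, 0.3, 0.1]
grip_width: 1.0
```

>>> arm_command([
  [0,0,0,0,0,-8],
  [0,0,0,0,0,-16],
  [0,0,0,0,0,-25],
  [0,0,0,0,0,-26],
  [0,0,0,0,0,-26],
])

```text
clock: 11.6
position: [533.4, 106.4, 250.3]
tcp_rot: [-180.0, 0.0, 89.7]
contact_force: [-0.1, 0.2, 0.4]
grip_width: 1.001
```

```bash
python3 - <<'E'
from h import *
import pickle
from station import imaging
s=cur();print(s["clock"],s["position"],s["tcp_rot"],s["joints"].round(1))
w=imaging.read_camera("wrist");pickle.dump(w,open("c10.pkl","wb"))
cv2.imwrite("pics/w10.png",w["frame"][:,:,::-1])
t=imaging.read_camera("top");zoom(t,165,365,145,275,4,"pics/t10.png")
E
```

```text
11.6 [533.36113071 106.38032164 250.26116444] [-1.79996321e+02  3.93604132e-03  8.96631524e+01] [ 30.    8.3 -48.2  93.6   6.2  80.9 -19.2]
```

View pics/w10.png

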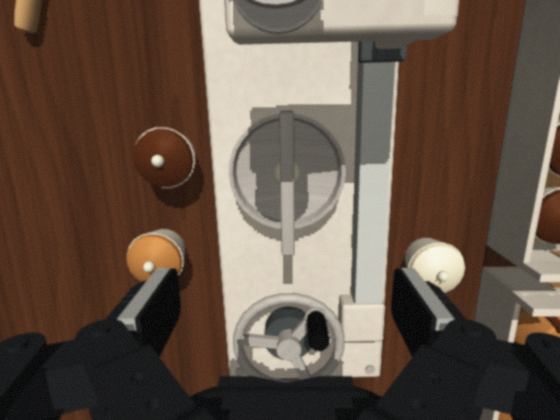

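View pics/t10.png

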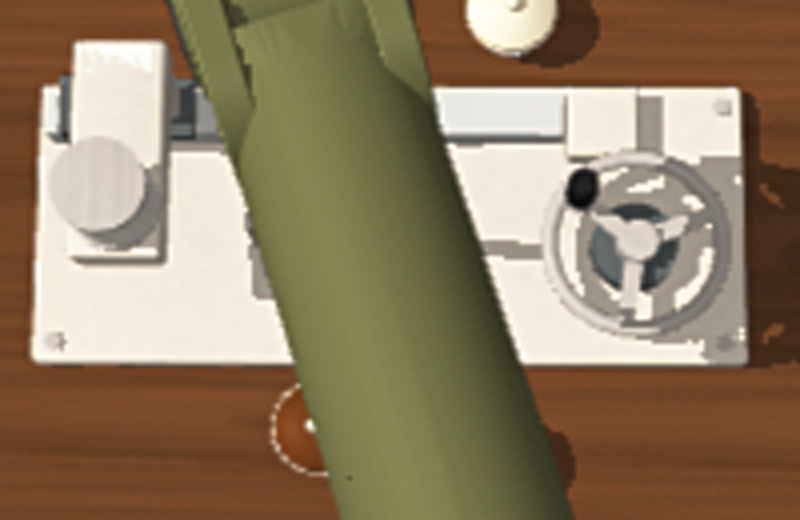

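The wrist view shows the bar from (287,110) to (288,254), the dish rim around (288,172) and the pearl at (287,172). Next I'll measure them.

```bash
python3 - <<'E'
from h import *
import pickle
w=pickle.load(open("c10.pkl","rb"))
zoom(w,200,400,90,270,3.3,"pics/w10z.png")
E
```

```text
(no output)
```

View pics/w10z.png

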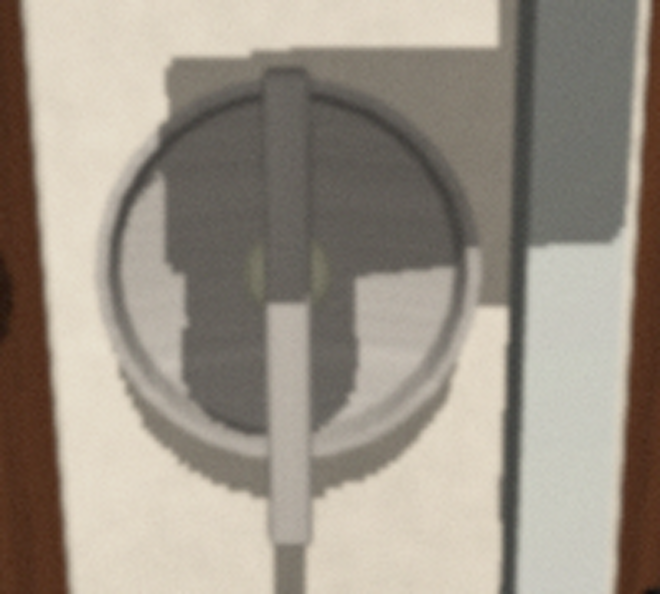

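```bash
python3 - <<'E'
from h import *
import pickle
w=pickle.load(open("c10.pkl","rb"))
pt=lambda x,y,z: ray(w,((x+.5)/3.3-.5+200,(y+.5)/3.3-.5+90),z).round(1)
for n,p,z in[("barTop",(287,72),116),("barBot",(290,543),116),("barTL",(264,90),116),("barTR",(311,90),116),("barBL",(269,530),116),("barBR",(310,530),116),
 ("dishL",(99,265),50),("dishR",(482,265),50),("dishT",(290,80),50),("dishB",(290,457),50),("pearlL",(247,272),46),("pearlR",(327,272),46),("railL1",(524,60),50),("railL2",(508,560),50),("railR1",(634,60),50),("railR2",(622,500),50),
 ("bedL1",(24,10),20),("bedL2",(66,560),20)]: print(n,pt(*p,z))
s=cur();print(s["position"],s["tcp_rot"])
E
```

```text
barTop [534.7 171.8 116. ]
barBot [535.   47.9 116. ]
barTL [529.1 167.6 116. ]
barTR [540.5 167.5 116. ]
barBL [529.3  51.8 116. ]
barBR [540.5  51.7 116. ]
dishL [476.4 112.9  50. ]
dishR [595.3 112.3  50. ]
dishT [535.8 168.2  50. ]
dishB [535.4  49.5  50. ]
pearlL [522.1 109.7  46. ]
pearlR [547.3 109.6  46. ]
railL1 [605.1 173.5  50. ]
railL2 [608.1  12.7  50. ]
railR1 [637.7 173.4  50. ]
railR2 [644.6  34.   50. ]
bedL1 [451.8 189.2  20. ]
bedL2 [ 4.545e+02 -1.000e-01  2.000e+01]
[533.39579398 106.34953239 250.29087672] [-1.79999944e+02  4.77659022e-03  8.96654273e+01]
```

Bar length 124 mm and width 11.4 mm match the sizes given; its centre is (535,110) and its direction is about 90.1°. Descending to grasp.

>>> arm_command([
  [0.0035,0.0016,0.02,0,0,-0.4],
  [0.0035,0.0016,0.05,0,0,-0.4],
  [0.0035,0.0016,0.08,0,0,-0.4],
  [0.0035,0.0016,0.105,0,0,-0.4],
  [0.0035,0.0016,0.125,0,0,-0.4],
  [0.0035,0.0016,0.14,0,0,-0.4],
  [0.0035,0.0016,0.151,0,0,-0.4],
  [0.0035,0.0016,0.159,0,0,-0.4],
  [0.0035,0.0016,0.159,0,0,-0.4],
])

```text
clock: 12.6
position: [534.6, 109.8, 90.6]
tcp_rot: [-179.9, 0.0, 90.2]
contact_force: [0.3, -0.4, -0.2]
grip_width: 0.999
```

```bash
python3 - <<'E'
from h import *
import pickle
from station import imaging
w=imaging.read_camera("wrist");pickle.dump(w,open("c11.pkl","wb"))
s=cur();print(s["clock"],s["position"],s["tcp_rot"],s["contact_force"],s["joints"].round(1))
cv2.imwrite("pics/w11.png",w["frame"][:,:,::-1])
c=imaging.read_camera("scene");zoom(c,210,380,100,280,3.3,"pics/s11.png")
E
```

```text
12.65 [535.10508756 110.01258079  91.36356405] [-1.79999406e+02 -3.65249275e-03  9.02014666e+01] [-0.05929159  0.49789335  0.04052999] [ 26.6  16.6 -46.7 105.   13.4  64.1 -24.7]
```

View pics/w11.png

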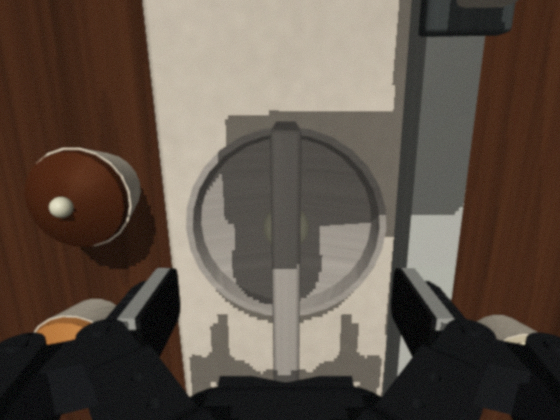

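View pics/s11.png

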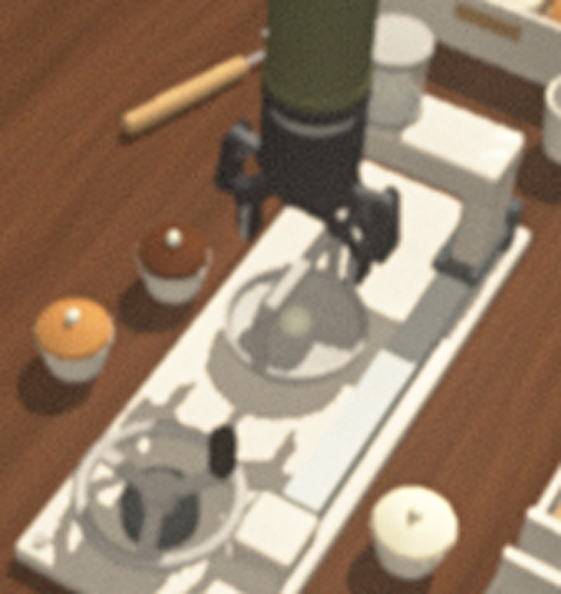

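The bar is centred between the pads at pixel column 287. Closing.

>>> arm_command([
  [0,0,0,0,0,0],
  [0,0,0,0,0,0],
  [0,0,0,0,0,0],
  [0,0,0,0,0,0],
  [0,0,0,0,0,0],
  [0,0,0,0,0,0],
  [0,0,0,0,0,0],
  [0,0,0,0,0,0],
  [0,0,0,0,0,0],
  [0,0,0,0,0,0],
], claw=0)

```text
clock: 13.7
position: [535.0, 109.9, 91.6]
tcp_rot: [-180.0, 0.0, 90.2]
contact_force: [-3.2, -1.0, 5.9]
grip_width: 0.109
```

```bash
python3 - <<'E'
from h import *
from station import imaging
s=cur();print(s["clock"],s["position"],s["tcp_rot"],s["contact_force"],s["grip_width"])
w=imaging.read_camera("wrist")
cv2.imwrite("pics/w12.png",w["frame"][:,:,::-1])
E
```

```text
13.7 [534.95441261 109.91574411  91.60495506] [-1.79995502e+02  1.76174648e-02  9.02114240e+01] [-3.23824209 -1.04900955  5.86970191] 0.10912152433471829
```

View pics/w12.png

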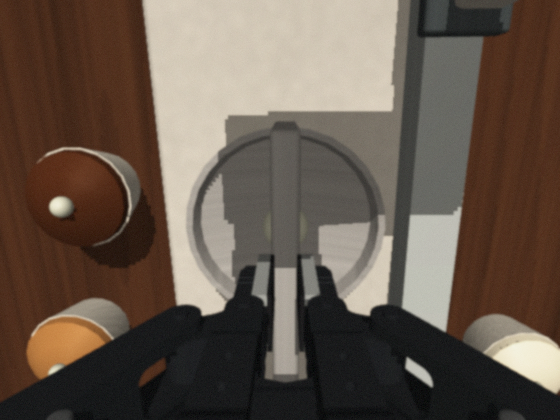

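>>> arm_command([
  [0,0,-0.001,0,0,0],
  [0,0,-0.003,0,0,0],
  [0,0,-0.006,0,0,0],
  [0,0,-0.01,0,0,0],
  [0,0,-0.015,0,0,0],
  [0,0,-0.02,0,0,0],
  [0,0,-0.025,0,0,0],
  [0,0,-0.03,0,0,0],
  [0,0,-0.034,0,0,0],
  [0,0,-0.037,0,0,0],
  [0,0,-0.039,0,0,0],
  [0,0,-0.04,0,0,0],
])

```text
clock: 14.95
position: [535.0, 109.9, 131.4]
tcp_rot: [180.0, 0.0, 90.2]
contact_force: [-0.4, 0.0, -2.1]
grip_width: 0.111
```

```bash
python3 - <<'E'
from h import *
from station import imaging
w=imaging.read_camera("wrist");c=imaging.read_camera("scene")
s=cur();print(s["clock"],s["position"],s["tcp_rot"],s["contact_force"],s["moment"],s["grip_width"])
cv2.imwrite("pics/w13.png",w["frame"][:,:,::-1]);zoom(c,210,380,100,280,3.3,"pics/s13.png")
E
```

```text
15.05 [535.01113686 109.88202384 131.32849013] [1.79998286e+02 4.77458597e-03 9.02055945e+01] [-0.09334839  0.18569834 -2.45122975] [-0.01016423  0.02277576 -0.00662631] 0.10775079060323806
```

View pics/w13.png

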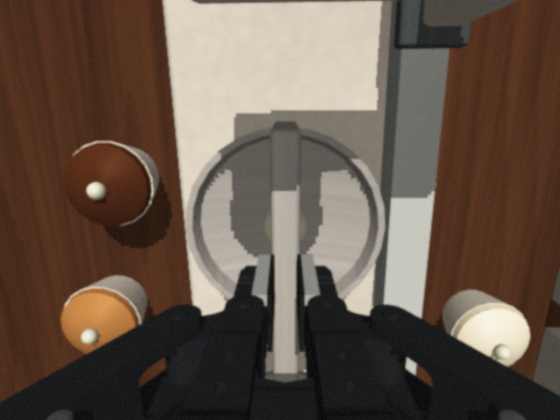

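View pics/s13.png

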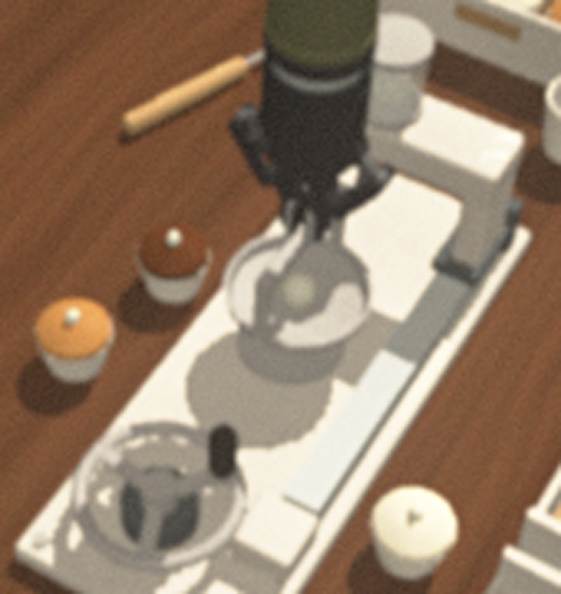

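The dish is lifted level, with 2.5 N of weight and the pearl centred at (285,225). Now the rest of the lift plus the quarter turn.

>>> arm_command([
  [0,0,-0.001,0,0,0],
  [0,0,-0.003,0,0,1],
  [0,0,-0.006,0,0,3],
  [0,0,-0.01,0,0,6],
  [0,0,-0.015,0,0,10],
  [0,0,-0.02,0,0,14],
  [0,0,-0.025,0,0,18],
  [0,0,-0.03,0,0,22],
  [0,0,-0.034,0,0,26],
  [0,0,-0.037,0,0,30],
  [0,0,-0.039,0,0,34],
  [0,0,-0.04,0,0,38],
])

```text
clock: 16.25
position: [535.1, 110.0, 171.6]
tcp_rot: [180.0, -0.0, 52.0]
contact_force: [-0.4, 0.5, -3.2]
grip_width: 0.109
```

>>> arm_command([
  [0,0,0,0,0,4],
  [0,0,0,0,0,8],
  [0,0,0,0,0,12],
  [0,0,0,0,0,16],
  [0,0,0,0,0,20],
  [0,0,0,0,0,24],
  [0,0,0,0,0,28],
  [0,0,0,0,0,32],
  [0,0,0,0,0,36],
  [0,0,0,0,0,40],
  [0,0,0,0,0,43],
  [0,0,0,0,0,46],
])

```text
clock: 17.45
position: [534.9, 110.0, 171.3]
tcp_rot: [-180.0, 0.0, 6.1]
contact_force: [-0.3, 0.5, -3.4]
grip_width: 0.109
```

>>> arm_command([
  [0,0,0,0,0,2.5],
  [0,0,0,0,0,4],
  [0,0,0,0,0,5],
  [0,0,0,0,0,5],
  [0,0,0,0,0,5],
  [0,0,0,0,0,5],
])

```text
clock: 18.05
position: [535.0, 109.9, 171.3]
tcp_rot: [180.0, 0.0, 1.2]
contact_force: [-0.3, 0.6, -3.3]
grip_width: 0.11
```

```bash
python3 - <<'E'
from h import *
import pickle
from station import imaging
d={n:imaging.read_camera(n) for n in("wrist","scene","top")};pickle.dump(d,open("c14.pkl","wb"))
s=cur();print(s["clock"],s["position"],s["tcp_rot"],s["contact_force"],s["moment"],s["grip_width"],s["joints"].round(1))
cv2.imwrite("pics/w14.png",d["wrist"]["frame"][:,:,::-1]);zoom(d["scene"],210,380,100,280,3.3,"pics/s14.png");zoom(d["top"],165,365,145,275,4,"pics/t14.png")
E
```

```text
18.2 [534.97935729 109.91918147 171.2836136 ] [1.79995958e+02 3.48776410e-03 1.21866839e+00] [-0.86432495  0.40699581 -3.51818941] [ 0.0018586  -0.03231491 -0.02316568] 0.10791643817870956 [  20.1   10.1  -38.   100.     6.5   72.1 -108.3]
```

View pics/w14.png

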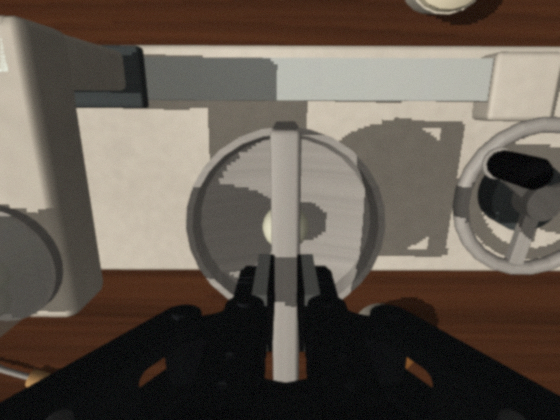

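View pics/s14.png

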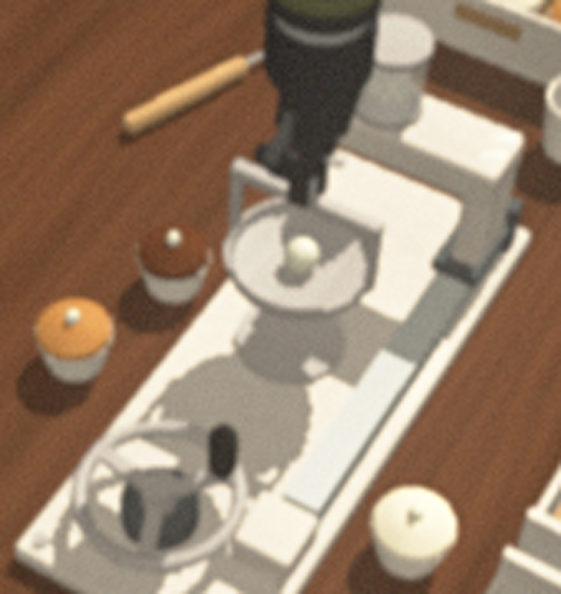

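View pics/t14.png

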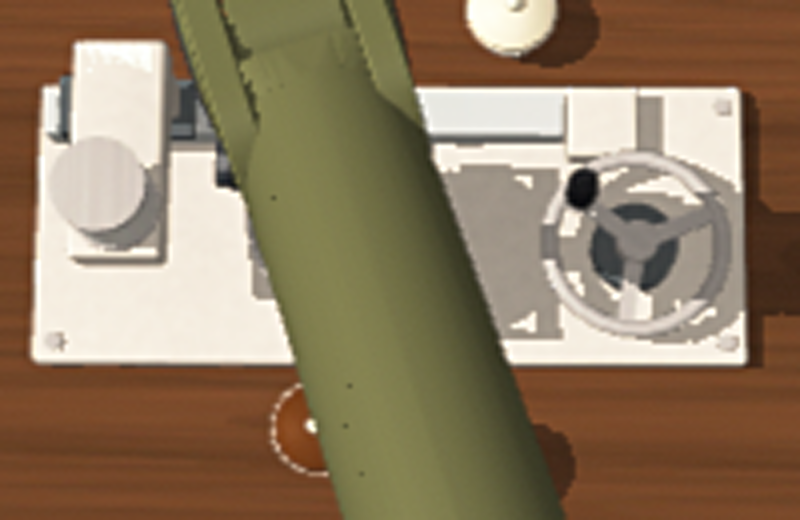

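```bash
python3 - <<'E'
from station import bot,telemetry
print(bot.job_done()); s=telemetry.state();print(s["clock"],s["position"],s["tcp_rot"],s["grip_width"])
E
```

```text
the job is handed in; nothing more can be done
None
the job is handed in; nothing more can be done
```

The job is handed in: the head is wound to its end stop and the arm is holding the dish above its seat. It took about 18 s of the 72 s allowed.

- **Winding:** I gripped the crank knob and led it about 577° clockwise, roughly 121 mm of head travel. It stopped with about 18 N of resistance, against about 2 N of normal drag. I never touched the head. After I let go of the knob, and again at the end, the pictures showed the head and knob where I left them. The contact between saddle and stop is hidden under the head, so that rests on the resistance and the travel adding up.
- **Dish:** I took it by the middle of the handle, lifted it 80 mm straight up and turned it 89°. At the last check it was level (tilt under 0.1°) and the handle was at 1.2° in the world frame, against a rail direction I measured as about 1.0°, so it is square across the rail. The grip was firm and the pearl was centred.
- **Surroundings:** The cakes I could see in the last pictures had not moved. I did not check the jar, the ring cake or the paper cup again.
- **Small disagreement:** The seat centre worked out from the wheel and rail, about (533.5, 107.5), is 2–3 mm from where I measured the dish, (535, 110). That is close to the 2 mm calibration error, so I lifted straight up from where the dish stood.

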